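Hold a slide holder against its stop on a microscope stage

TASK

I am refitting the slide holder to this microscope stage: lay the holder flat on the stage just in front of the carriage, jaws towards the front of the stage, then slide it gently back until its foot bar sits flush against the carriage's upright stop, with its two screw slots in line with the two threaded holes in the carriage. Keep a steady push of about 10 N on it against the stop without covering the slots, and finish while still pushing: I will put the screws in while you hold it. Leave the slide box, the objective and the screw dish where they stand.

Things in the scene. Friction and masses are not known exactly. Their poses are not given: they have to be found in the camera images.
- carriage: pale aluminium carriage fixed at the rear of the stage. Origin: foot of its stop's front face, mid-length, level with the stage top; x to the rear (push this way), y along the stop, z up. Stop: rigid, 130 mm long, 13 high, 16 thick (x 0 to 16). In front, flush with the stage top, a pale 22 mm deep ledge with two dark threaded holes at x -9, y -40 and +40 mm. May be 20 mm off the stage's middle.
- stage: black microscope stage held rigidly in a cradle on the bench, its flat top 100 mm above the bench. Origin: on the bench; x to the rear, as the carriage's. Top: 190 mm wide (y -95 to 95), from x -75 to the stop's face at x 71, with a through opening 36 mm (x) by 64 mm (y) centred at x -25, y 0. The holder drags on it with 1 to 3 N as it slides.
- holder_mid (a point): centre, half-way up, of the foot bar of the loose bright steel slide holder (90 g), flat on the bench left or right of the stage. x to its rear (the plain face that goes to the stop), y along the bar, z up. Bar 110 (y) x 18 (x) x 10 mm high: pick it up by its middle, across the 18 mm. Home: this point at x -9, y 0, z +5 mm from the carriage origin, x axes parallel.
- slide_holder: the same slide holder; origin under the bar's centre, on its underside, axes the same. Two jaws 6 mm high stick out to the front from the bar's ends as far as x -59 mm: a straight one (y 44 to 55, toe in to y 37 at the tip) and a curved one (y -55 to -46, curling in to y -33). Between them, in front of the bar, 70 mm or more is free for fingers.
- slot_left (a point): the holder's +y screw slot: dark oblong 15 mm along the bar by 4.6 mm, on top of the foot bar, 40 mm to +y from the bar's centre; the slots let the holder stand up to 5 mm to either side and still take the screws
- slot_right (a point): the holder's other screw slot, the same, 40 mm to -y from the bar's centre
- slide_box: closed blue microscope slide box, 83 x 100 x 33 mm, on the bench on the other side of the stage from the holder; origin at the centre of its underside. To be left alone.
- objective: steel microscope objective standing nose up on the bench, 29 mm across, 47 mm high; origin at the centre of its underside. To be left alone.
- screw_dish: round white dish, 72 mm across, 16 mm high, with two brass thumbscrews in it, on the bench; origin at the centre of its underside. To be left alone.
There are look-alikes about, which are no part of the job. Of the things that look like the slide_holder, take the one that is farthest to the robot's right at the start.

How it is judged:
By the outcome, as a careful person would: the job done as asked, in the order asked, and still so for the second after the job is handed in, while the arm keeps its last pose, push and grip.
It also fails if it takes over 69 s, if anything falls off the work surface, if the arm or the gripper's body presses on something with over 40 N, if the wrist force passes 120 N, or if a joint passes its speed limit or range.

ROBOT

A 6-joint arm with a two-finger parallel gripper is mounted at the origin on the work surface. World frame = base frame: x ahead of the robot, y to its left, z up, the work surface at z = 0. Lengths are in mm, angles in rad, forces in N, time in s.
With the tool pointing down it reaches from about 350 to 975 mm from the base axis. Payload 7.1 kg.
Tool frame: the origin (TCP) lies at the centre of the arm's flange, where the gripper is bolted on; the fingertips stand 182 mm ahead of it and the grasp point (between the pads) lies 163 mm ahead of it; x points along the fingers, y is the direction in which the jaws open and shut, and the axes are right-handed (so a half turn about x gives the same grasp; the last joint's range is limited). The gripper opens to 88 mm and grips with 3 to 60 N. Pads are 20 mm wide; open, the fingers measure 115 mm over their backs; the gripper's body (75 mm by 178 mm) begins 61 mm behind the grasp point.
Start: joints at [-1.218, 0.423, 1.63, -0, 1.089, -0.019], TCP at [227.075, -582.274, 404.675] pointing down, gripper open.
Joint ranges: [-3, 3], [-0.9, 2.11], [0.09, 2.58], [-1.31, 4.45], [0.11, 2.69], [-2.54, 2.54]. Speed limits (rad/s): [2.39, 2.39, 3.01, 3.14, 3.14, 3.14].

INTERFACE

Orientations are given as a rotation vector (axis times angle).
In Python, from workcell import readout, viewer, workorder, models gives the robot as it stands. The module is installed in compiled form; this text tells all that it offers.
- The arm moves only by the tool apply_moves, never from a script. Its argument "commands" is a list that holds one entry, the list of rows, each a list of 4 numbers: the shift along the world's x, y, z in m, then the turn about the world's z in rad. A call has 1 to 8 rows; each row is the pose to reach, as a shift and turn from the pose commanded when the call began; what a row does not reach only later rows make up. A row lasts 1/8 s, in which the tool goes at most 62.5 mm and 10.7 degrees, less where a joint would pass 70% of its speed; a pose out of reach is approached as far as the arm can. A call with a gripper value outside its range is refused whole. "gripper" is the finger opening in m, from 0 to 0.0878, set as the call begins (left out, the last holds). The fingers move at their own pace and stop on an object; the grip force is fixed at half the most. Time passes only in rows, so rows that repeat a pose let the fingers close. It gives the time, the measured TCP pose, the force and the opening at its end, in the units of the state.
- readout.get_obs(): the state, without advancing time (a new reading comes with each control period).
- viewer.get_image(name): name is "scene" or "top" or "wrist"; returns a dict with "color" (384x512x3 uint8, red, green, blue), "vertical_fov" (degrees; the focal length in pixels is half the picture's height over the tangent of half this angle, whatever the lens; pixels are square), "cx", "cy" (the principal point, pixels), "rvec" (rotation vector, rad) and "tvec" (3), from world to camera coordinates, as OpenCV has them. Camera axes: x right, y down, z forward; pixel columns grow to the right and rows downward; lengths in mm; the calibration is good to about 2 mm. A picture is of the moment at which its call begins. There is no depth.
- workorder.close_job(): hands the job in, once; it reports no verdict.
Trained networks look in the newest picture that a camera, given by its name, has taken for a name from the list of things; names that differ only in an ending like _2 or _b are one class to them, and where a whole thing is asked for, a point or a joint stands for the part that bears it (a point fixed in the world has none). Each returns a list of dicts, best first, with "conf" (0 to 1); they miss things now and then, are a little off and sometimes report something else, mostly with a low value. They report only what shows in the picture. A call takes as long as a camera call. They do not tell look-alikes from the thing itself.
- models.search_frame(camera, label): "position" ([x, y, z] in mm, in world coordinates, good to about 4 mm: the middle of the surface that is visible of it).
- models.place_of(camera, label): "position" ([x, y, z] in mm, in world coordinates, good to about 4 mm: a listed point, or the origin of a listed thing).
The state is a dict: "t": time; "qpos": joint angles; "qvel": joint speeds; "joint_torque": joint torques, N m; "ee_pos": TCP position; "orientation": TCP orientation; "ft_force": force on the tool from outside, world axes, zero at the start; "moment": the same for the moment, N m; "width": finger opening in mm.
Only numpy, scipy, OpenCV 4.12 (cv2) and the standard library are available. Lean on these libraries where they do the work, as an engineer would, in place of code of your own. Each camera call takes 0.05 s, during which the arm holds its last target.

## Working session

There is one attempt and no reset: what is moved stays moved. The work goes in short steps, Python scripts to look and compute and a tool call to move; the robot and the scene stay as the last step left them, time stands still between calls to the robot, and variables do not carry over. Pictures are saved under pics/ and viewed, and the job is handed in when it is done.

Besides the shell and the picture viewer there is one more tool, called after ">>>" by a JSON object that holds its "method" and its "body", one argument or row to a line. apply_moves: Moves the arm, as the interface text tells. Its arguments: {"type":"object","properties":{"commands":{"type":"array","items":{"type":"array","items":{"type":"array","items":{"type":"number"}}}},"gripper":{"type":"number"}},"required":["commands"]}

```bash
mkdir -p pics; cat > h.py <<'E'
import numpy as np, cv2
from workcell import readout, viewer, workorder, models
def img(n,f):
    d=viewer.get_image(n); cv2.imwrite('pics/'+f,cv2.cvtColor(d['color'],cv2.COLOR_RGB2BGR)); return d
def K(d):
    f=192/np.tan(np.radians(d['vertical_fov'])/2); return np.array([[f,0,d['cx']],[0,f,d['cy']],[0,0,1]])
def px2w(d,uv,z):
    R=cv2.Rodrigues(np.array(d['rvec'],float))[0]; t=np.array(d['tvec'],float)
    out=[]
    for u,v in np.atleast_2d(uv):
        r=R.T@np.linalg.solve(K(d),[u,v,1.]); c=-R.T@t
        out.append(c+r*(z-c[2])/r[2])
    return np.array(out)
def w2px(d,P):
    return cv2.projectPoints(np.atleast_2d(np.array(P,float)),np.array(d['rvec'],float),np.array(d['tvec'],float),K(d),None)[0][:,0]
E
python3 - <<'E'
from h import *
np.set_printoptions(precision=1,suppress=True)
for c in ['scene','top','wrist']:
    d=img(c,c+'0.png'); print(c,d['vertical_fov'],d['rvec'],d['tvec'])
    for l in ['carriage','stage','holder_mid','slide_holder','slot_left','slot_right','slide_box','objective','screw_dish']:
        for r in models.place_of(c,l): print(' ',l,np.array(r['position']),round(r['conf'],2))
print(readout.get_obs())
E
```

```text
scene 42.72004861618751 [ 2.2  0.9 -0.3] [-446.1 -185.2 1566.4]
  carriage [621.9 -35.6  99.3] 0.96
  stage [545.2 -46.7  -0.4] 0.66
  holder_mid [627.8 473.6  10.3] 0.8
  holder_mid [473.5 304.1   3.6] 0.55
  holder_mid [453.4 489.8   4.7] 0.49
  slide_holder [473.9 304.8  -3.1] 0.83
  slide_holder [453.6 489.8   3.7] 0.57
  slide_holder [628.8 475.6  -0.2] 0.56
  slide_holder [497.5 263.5  12.4] 0.38
  slot_left [453.8 342.7  13.4] 0.7
  slot_left [415.1 499.    9.1] 0.63
  slot_left [596.6 462.2   8.9] 0.6
  slot_right [667.6 499.1   8.6] 0.78
  slot_right [488.8 480.7  12.8] 0.77
  slot_right [498.7 267.2  12.2] 0.52
  slot_right [474.9 305.7  -1.8] 0.25
  slide_box [ 419.1 -329.    -3.3] 0.94
  objective [ 622.5 -283.     1.2] 0.76
  screw_dish [664.4 308.4  -1.7] 0.56
top 55.31512351080812 [ 2.2 -2.2  0.1] [  77.4  575.3 1237.5]
  carriage [620.1 -32.5 100.3] 0.64
  stage [550.9 -46.2   1.9] 0.56
  holder_mid [627.5 477.8   9. ] 0.7
  holder_mid [445.8 489.4   5.8] 0.65
  holder_mid [477.3 306.1   4.6] 0.52
  slide_holder [630.8 477.5  -0.1] 0.81
  slide_holder [663.7 306.8  -0
[... 157 characters left out ...]
.72
  slot_left [594.  460.8  11.2] 0.61
  slot_right [669.  494.1   8.9] 0.69
  slot_right [495.7 272.5  10.9] 0.58
  slot_right [489.3 481.5   9.5] 0.53
  slide_box [ 421.2 -327.4   -3.6] 0.97
  objective [ 624.4 -281.2    0. ] 0.38
  screw_dish [665.2 305.4   1.4] 0.81
wrist 63.04584068176761 [-2.4  1.7  0.2] [-626.1  -28.9  388.4]
{'t': 1.5, 'qpos': array([-1.2,  0.4,  1.6, -0. ,  1.1, -0. ]), 'qvel': array([-0.,  0., -0., -0., -0., -0.]), 'joint_torque': array([ -0. , -54.5, -27.4,   0.1,   0. ,  -0. ]), 'ee_pos': array([ 227.1, -582.3,  404.6]), 'orientation': array([ 2. ,  0.4, -2. ]), 'ft_force': array([ 0.2, -0. ,  0.1]), 'moment': array([-0., -0.,  0.]), 'width': 87.56541811745461}
```

View pics/scene0.png

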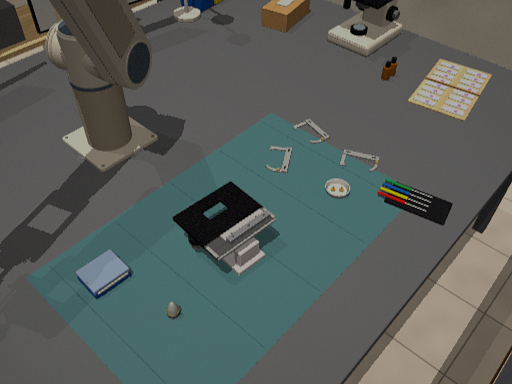

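View pics/top0.png

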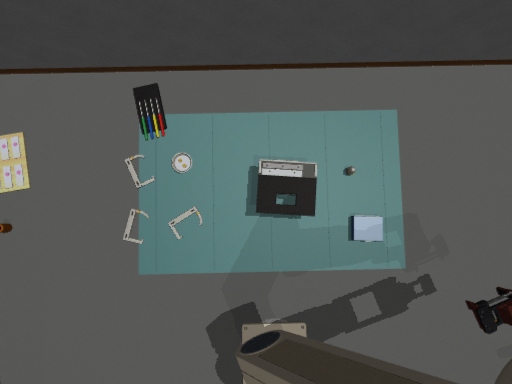

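```bash
python3 - <<'E'
import cv2
a=cv2.imread('pics/top0.png'); 
cv2.imwrite('pics/topz.png',cv2.resize(a[150:320,20:360],None,fx=2.3,fy=2.3,interpolation=cv2.INTER_CUBIC))
E
```

```text
(no output)
```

View pics/topz.png

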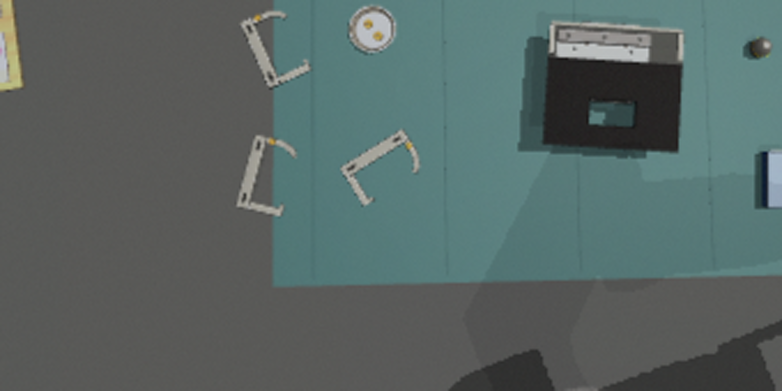

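```bash
python3 - <<'E'
from h import *
np.set_printoptions(precision=3,suppress=True)
d=img('wrist','w0.png'); o=readout.get_obs()
R=cv2.Rodrigues(np.array(o['orientation']))[0]; print(R)
Rc=cv2.Rodrigues(np.array(d['rvec']))[0]; c=-Rc.T@np.array(d['tvec']); print(c, R.T@(c-o['ee_pos']), R.T@Rc.T)
E
```

```text
[[ 0.     0.363 -0.932]
 [ 0.    -0.932 -0.363]
 [-1.    -0.    -0.   ]]
[ 291.647 -558.098  383.69 ] [ 20.986   0.928 -68.93 ] [[-0.001 -0.251  0.968]
 [ 1.    -0.001  0.   ]
 [ 0.001  0.968  0.251]]
```

View pics/w0.png

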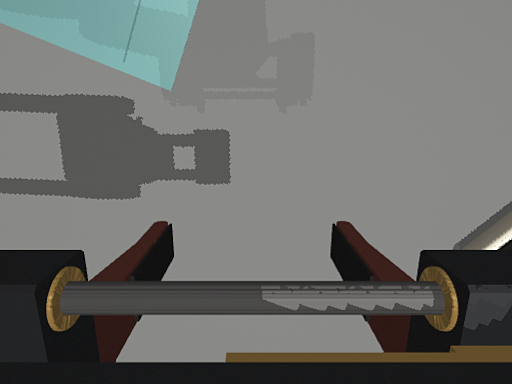

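>>> {"method": "apply_moves", "body": {
  "commands": [
    [[0.035,0.05,0,0.12],[0.07,0.1,0,0.27],[0.105,0.15,0,0.42],[0.14,0.2,0,0.57],[0.175,0.25,0,0.72],[0.21,0.3,0,0.87],[0.24,0.345,0,1.02],[0.265,0.385,0,1.15]]
  ]
}}

```text
t: 2.55
ee_pos: [493.1, -195.5, 404.9]
orientation: [1.241, 1.188, -1.241]
ft_force: [-0.2, -0.2, -0.5]
width: 87.6
```

>>> {"method": "apply_moves", "body": {
  "commands": [
    [[0.03,0.045,0,0.05],[0.06,0.085,0,0.05],[0.068,0.097,0,0.05],[0.068,0.097,0,0.05]]
  ]
}}

```text
t: 3.05
ee_pos: [560.1, -99.9, 404.5]
orientation: [1.207, 1.211, -1.208]
ft_force: [-0.2, -1.4, -0.3]
width: 88.0
```

```bash
python3 - <<'E'
from h import *
np.set_printoptions(precision=1,suppress=True)
o=readout.get_obs(); print(o['t'],o['ee_pos'],o['qpos'])
d=img('wrist','w1.png'); np.save('w1.npy',d,allow_pickle=True)
for l in ['carriage','stage']:
  for r in models.place_of('wrist',l): print(' ',l,np.array(r['position']),round(r['conf'],2))
E
```

```text
3.05 [560.1 -99.9 404.5] [-0.2  0.3  1.8 -0.   1.  -0.2]
  carriage [619.8 -31.5 101.4] 0.7
  stage [551.5 -45.3  -5.2] 0.63
```

View pics/w1.png

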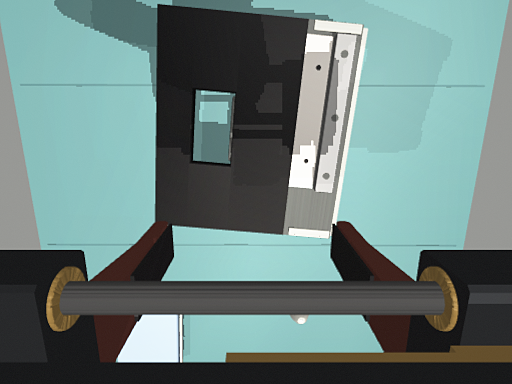

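```bash
python3 - <<'E'
from h import *
np.set_printoptions(precision=1,suppress=True)
a=cv2.imread('pics/w1.png'); cv2.imwrite('pics/w1z.png',cv2.resize(a[0:250,230:390],None,fx=2.4,fy=2.4,interpolation=cv2.INTER_CUBIC))
d=np.load('w1.npy',allow_pickle=True).item()
h=px2w(d,[(318.5,67.5),(306,160.5)],100); print(h, h[0]-h[1], np.linalg.norm(h[0]-h[1]))
v=h[0]-h[1]; a=np.arctan2(-v[0],v[1]); print(np.degrees(a)); m=h.mean(0); o=m+9*np.array([np.cos(a),np.sin(a),0]); print('origin',o)
def P(x,y,z): return o+[x*np.cos(a)-y*np.sin(a),x*np.sin(a)+y*np.cos(a),z]
print(w2px(d,[P(0,65,0),P(0,-65,0),P(0,65,13),P(0,-65,13),P(16,65,13),P(16,-65,13),P(-22,65,0),P(-22,-65,0)]))
E
```

```text
[[617.3   5.  100. ]
 [610.3 -74.2 100. ]] [ 7.  79.1  0. ] 79.45511365255312
-5.046490242663772
origin [622.8 -35.4 100. ]
[[333.7  36. ]
 [312.  188.3]
 [337.8  32.1]
 [314.7 191.7]
 [357.9  34.1]
 [332.5 193.2]
 [307.3  33.4]
 [288.5 186.2]]
```

View pics/w1z.png

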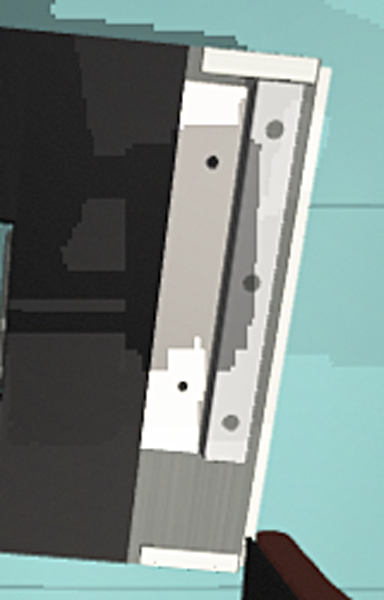

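>>> {"method": "apply_moves", "body": {
  "commands": [
    [[-0.01,0.05,0,0.07],[-0.018,0.11,0,0.16],[-0.026,0.17,0,0.25],[-0.035,0.23,0,0.35],[-0.044,0.29,0,0.45],[-0.052,0.335,0,0.52],[-0.055,0.352,0,0.53],[-0.055,0.352,0,0.53]]
  ]
}}

```text
t: 4.2
ee_pos: [505.1, 251.3, 404.6]
orientation: [0.81, 1.414, -0.81]
ft_force: [-0.1, 0.5, 0.1]
width: 87.9
```

```bash
python3 - <<'E'
from h import *
np.set_printoptions(precision=1,suppress=True)
o=readout.get_obs(); print(o['t'],o['ee_pos'],o['qpos'])
d=img('wrist','w2.png'); np.save('w2.npy',d,allow_pickle=True)
for l in ['holder_mid','slot_left','slot_right']:
  for r in models.place_of('wrist',l): print(' ',l,np.array(r['position']),round(r['conf'],2), w2px(d,r['position'])[0])
E
```

```text
4.2 [505.1 251.3 404.6] [ 0.4  0.3  1.8 -0.   1.  -0.1]
  holder_mid [474.  305.6   2.1] 0.72 [252.  116.8]
  holder_mid [631.5 483.    3.1] 0.61 [453.2  49.2]
  slot_left [454.  340.    9.5] 0.82 [252.1  80.5]
  slot_left [590.8 460.6   7.8] 0.64 [414.   47.2]
  slot_right [495.9 272.3  10.1] 0.89 [253.7 151.3]
  slot_right [669.1 493.    9.5] 0.58 [489.1  58.2]
```

View pics/w2.png

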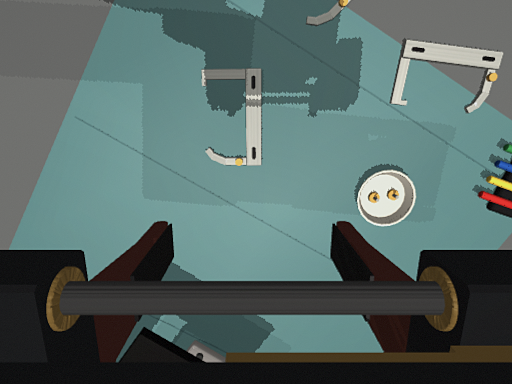

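```bash
python3 - <<'E'
from h import *
np.set_printoptions(precision=1,suppress=True)
im=cv2.imread('pics/w2.png'); cv2.imwrite('pics/w2z.png',cv2.resize(im[60:175,195:275],None,fx=5,fy=5,interpolation=cv2.INTER_CUBIC))
d=np.load('w2.npy',allow_pickle=True).item()
g=im[60:175,240:268].astype(int).sum(2)
for c,(r0,r1) in {'L':(10,35),'R':(80,104)}.items():
    m=g[r0:r1]<150; ys,xs=np.nonzero(m[:,8:20]); print(c,len(ys),xs.mean()+248,ys.mean()+60+r0)
s=px2w(d,[(253.5,82),(254,152.5)],10); print(s,np.linalg.norm(s[0]-s[1])); v=s[0]-s[1]; print(s.mean(0),np.degrees(np.arctan2(-v[0],v[1])))
E
```

```text
L 37 253.0 81.67567567567568
R 21 253.52380952380952 152.76190476190476
[[456.2 339.4  10. ]
 [496.9 271.2  10. ]] 79.42497682955253
[476.6 305.3  10. ] 30.863700851247867
```

View pics/w2z.png

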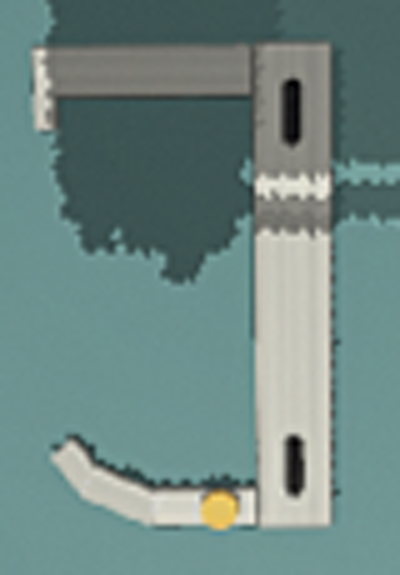

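>>> {"method": "apply_moves", "body": {
  "commands": [
    [[-0.015,0.027,-0.02,0.007],[-0.029,0.054,-0.06,0.007],[-0.029,0.054,-0.12,0.007],[-0.029,0.054,-0.17,0.007],[-0.029,0.054,-0.2,0.007],[-0.029,0.054,-0.214,0.007],[-0.029,0.054,-0.2205,0.007],[-0.029,0.054,-0.2205,0.007]]
  ]
}}

```text
t: 5.4
ee_pos: [476.6, 305.6, 184.8]
orientation: [0.806, 1.416, -0.804]
ft_force: [0.6, 0.5, -0.2]
width: 87.8
```

```bash
python3 - <<'E'
from h import *
d=img('wrist','w3.png')
E
```

```text
(no output)
```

View pics/w3.png

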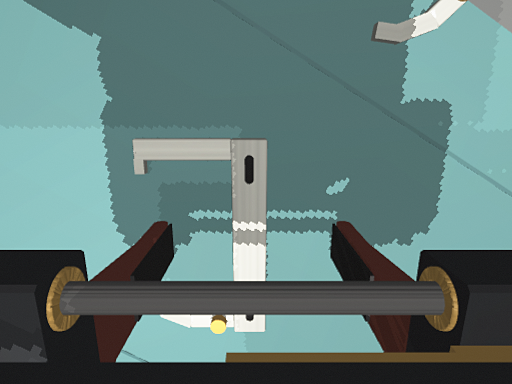

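>>> {"method": "apply_moves", "body": {
  "commands": [
    [[0,0,0,0],[0,0,0,0],[0,0,0,0],[0,0,0,0],[0,0,0,0],[0,0,0,0],[0,0,0,0],[0,0,0,0]]
  ],
  "gripper": 0.008
}}

```text
t: 6.45
ee_pos: [476.0, 305.7, 184.1]
orientation: [0.804, 1.417, -0.805]
ft_force: [1.0, 0.6, -0.1]
width: 17.6
```

>>> {"method": "apply_moves", "body": {
  "commands": [
    [[0,0,0.01,0],[0,0,0.03,0],[0,0,0.06,0],[0,0,0.1,0],[0,0,0.14,0],[0,0,0.18,0],[0,0,0.2,0],[0,0,0.2,0]]
  ]
}}

```text
t: 7.45
ee_pos: [476.2, 305.8, 387.2]
orientation: [0.808, 1.414, -0.801]
ft_force: [-0.2, -0.7, -0.6]
width: 17.7
```

```bash
python3 - <<'E'
from h import *
np.set_printoptions(precision=2,suppress=True)
d=img('wrist','w4.png'); np.save('w4.npy',d,allow_pickle=True)
o=readout.get_obs();print(o['ee_pos'],o['orientation'],o['ft_force'])
for l in ['holder_mid','slot_left','slot_right']:
  for r in models.place_of('wrist',l): print(' ',l,np.array(r['position']),round(r['conf'],2), w2px(d,r['position'])[0])
E
```

```text
[475.88 305.6  385.48] [ 0.81  1.42 -0.8 ] [ 0.24  0.35 -1.23]
  holder_mid [627.8 481.6   4.2] 0.96 [446.59 107.11]
  holder_mid [478.  301.9 206.1] 0.84 [248.28 246.62]
  holder_mid [452.1 491.3   6.7] 0.62 [321.51   7.93]
  slot_left [593.3 460.6   8.3] 0.78 [412.33 107.41]
  slot_left [455.5 337.6 208.1] 0.72 [245.96 171.98]
  slot_right [496.3 272.8 209.5] 0.93 [249.88 304.96]
  slot_right [489.4 478.3   5.7] 0.86 [343.71  40.28]
  slot_right [665.4 493.2  14.2] 0.75 [485.64 115.75]
  slot_right [455.1 338.5 211.1] 0.43 [246.1  171.16]
```

View pics/w4.png

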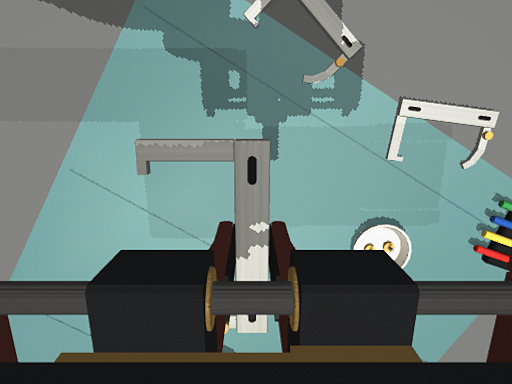

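```bash
python3 - <<'E'
from h import *
np.set_printoptions(precision=2,suppress=True)
d=np.load('w4.npy',allow_pickle=True).item()
z=385.5-174
p=px2w(d,[(252,170.5),(252,318),(235,141),(270,141),(234.5,332),(268,332)],z); e=np.array([475.9,305.6]); a=np.radians(30.8)
q=p[:,:2]-e; print(np.c_[q[:,0]*np.cos(a)+q[:,1]*np.sin(a), -q[:,0]*np.sin(a)+q[:,1]*np.cos(a)])
E
```

```text
[[  1.94  39.31]
 [  1.92 -45.71]
 [ -6.37  53.93]
 [ 10.74  53.92]
 [ -8.16 -54.96]
 [ 11.15 -55.05]]
```

>>> {"method": "apply_moves", "body": {
  "commands": [
    [[0.01,-0.03,0,-0.06],[0.022,-0.075,0,-0.14],[0.037,-0.125,0,-0.23],[0.052,-0.178,0,-0.33],[0.067,-0.23,0,-0.43],[0.082,-0.28,0,-0.52],[0.093,-0.32,0,-0.595],[0.098,-0.336,0,-0.625]]
  ]
}}

```text
t: 8.65
ee_pos: [574.2, -32.2, 383.0]
orientation: [1.275, 1.167, -1.277]
ft_force: [-0.0, 0.7, -1.4]
width: 17.6
```

>>> {"method": "apply_moves", "body": {
  "commands": [
    [[0,0,-0.02,0],[0,0,-0.05,0],[0,0,-0.07,0],[0,0,-0.08,0],[0,0,-0.08,0]]
  ]
}}

```text
t: 9.28
ee_pos: [573.9, -29.8, 303.4]
orientation: [1.272, 1.169, -1.274]
ft_force: [0.4, 0.5, -0.5]
width: 17.8
```

```bash
python3 - <<'E'
from h import *
np.set_printoptions(precision=3,suppress=True)
d=img('wrist','w5.png'); np.save('w5.npy',d,allow_pickle=True)
d=img('scene','s5.png'); im=cv2.imread('pics/s5.png'); cv2.imwrite('pics/s5z.png',cv2.resize(im[130:290,140:310],None,fx=3.5,fy=3.5,interpolation=cv2.INTER_CUBIC))
o=readout.get_obs();print(o['ee_pos'],cv2.Rodrigues(o['orientation'])[0],o['ft_force'])
E
```

```text
[574.359 -30.007 304.655] [[ 0.001  0.996 -0.086]
 [ 0.    -0.086 -0.996]
 [-1.     0.001 -0.   ]] [ 0.078 -0.782 -0.353]
```

View pics/w5.png

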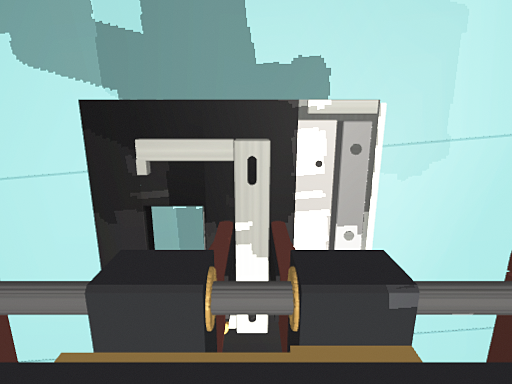

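View pics/s5z.png

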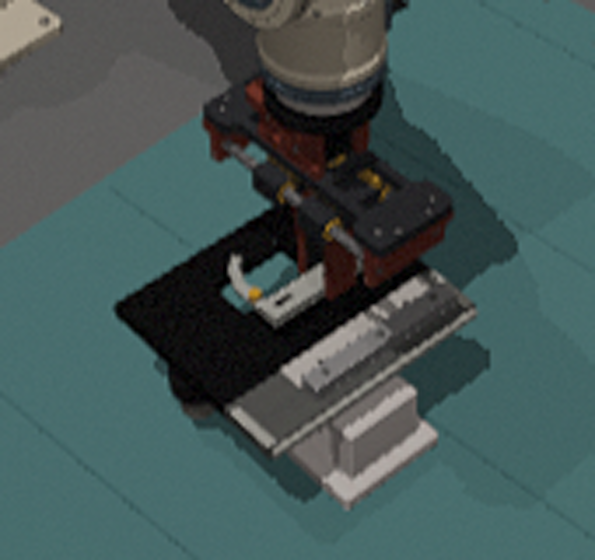

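```bash
python3 - <<'E'
from h import *
np.set_printoptions(precision=2,suppress=True)
d=np.load('w5.npy',allow_pickle=True).item()
h=px2w(d,[(319,163.7)],100)[0]; s=px2w(d,[(252,170.5)],130.5)[0]
for deg in (-5.,):
  a=np.radians(deg); v=(h-s)[:2]; print(h,s, v[0]*np.cos(a)+v[1]*np.sin(a), -v[0]*np.sin(a)+v[1]*np.cos(a))
# angle from stop screws at z=113, edges of the ledge/stage
q=px2w(d,[(355.7,149),(348.5,236)],113); u=q[0]-q[1]; print(q,np.degrees(np.arctan2(-u[0],u[1])))
im=cv2.imread('pics/w5.png'); cv2.imwrite('pics/w5z.png',cv2.resize(im[90:260,225:395],None,fx=3.5,fy=3.5,interpolation=cv2.INTER_CUBIC))
E
```

```text
[617.23   5.44 100.  ] [578.2  10.3 130.5] 39.3066912967042 -1.439961838125528
[[634.58  14.   113.  ]
 [630.24 -35.96 113.  ]] -4.969335005830509
```

View pics/w5z.png

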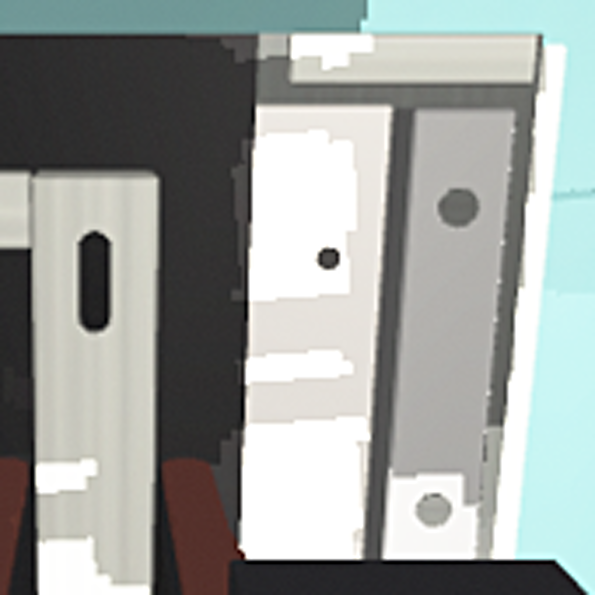

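>>> {"method": "apply_moves", "body": {
  "commands": [
    [[0,-0.0015,-0.004,0],[0,-0.0015,-0.009,0],[0,-0.0015,-0.014,0],[0,-0.0015,-0.017,0],[0,-0.0015,-0.019,0],[0,-0.0015,-0.02,0],[0,-0.0015,-0.02,0],[0,-0.0015,-0.02,0]]
  ]
}}

```text
t: 10.38
ee_pos: [574.1, -31.8, 284.2]
orientation: [1.273, 1.167, -1.273]
ft_force: [0.4, -0.7, -1.2]
width: 17.5
```

>>> {"method": "apply_moves", "body": {
  "commands": [
    [[0,0,-0.0005,0],[0,0,-0.0005,0],[0,0,-0.0005,0],[0,0,-0.0005,0],[0,0,-0.0005,0],[0,0,-0.0005,0]]
  ],
  "gripper": 0.044
}}

```text
t: 11.12
ee_pos: [574.1, -31.8, 283.7]
orientation: [1.273, 1.167, -1.273]
ft_force: [0.4, 0.7, -0.8]
width: 44.5
```

>>> {"method": "apply_moves", "body": {
  "commands": [
    [[0,0,0.01,0],[0,0,0.03,0],[0,0,0.06,0],[0,-0.03,0.09,0],[0,-0.06,0.12,0],[0,-0.07,0.12,0],[0,-0.07,0.12,0]]
  ]
}}

```text
t: 12.0
ee_pos: [573.7, -102.0, 403.2]
orientation: [1.274, 1.167, -1.274]
ft_force: [-0.5, 0.1, -0.1]
width: 44.1
```

```bash
python3 - <<'E'
from h import *
np.set_printoptions(precision=3,suppress=True)
d=img('wrist','w6.png'); np.save('w6.npy',d,allow_pickle=True)
o=readout.get_obs();print(o['t'],o['ee_pos'],o['ft_force'],o['qpos'])
im=cv2.imread('pics/w6.png'); cv2.imwrite('pics/w6z.png',cv2.resize(im[0:250,130:400],None,fx=2.4,fy=2.4,interpolation=cv2.INTER_CUBIC))
E
```

```text
12.05 [ 573.58  -101.495  402.622] [-0.77   0.387 -1.342] [-0.196  0.364  1.727  0.     1.052 -0.108]
```

View pics/w6z.png

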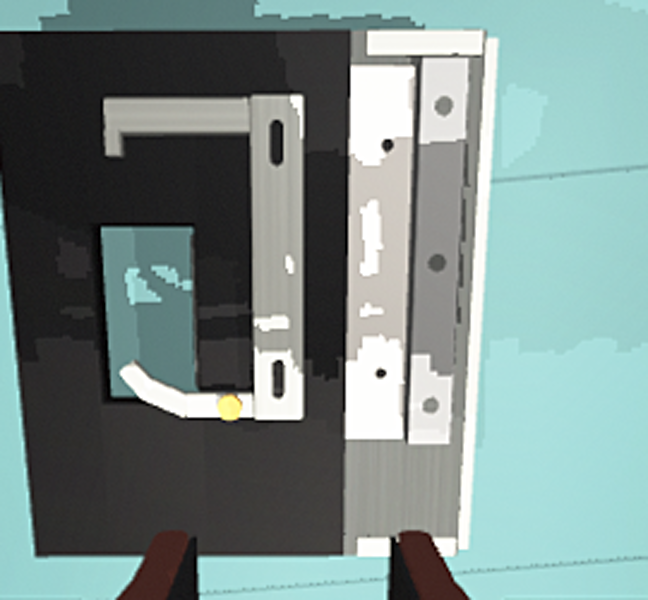

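```bash
python3 - <<'E'
from h import *
np.set_printoptions(precision=2,suppress=True)
d=np.load('w6.npy',allow_pickle=True).item()
f=lambda l:[(130+u/2.4,v/2.4) for u,v in l]
s=px2w(d,f([(277,142),(278,379)]),110); h=px2w(d,f([(388,145),(380.5,373)]),100)
ang=lambda q:np.degrees(np.arctan2(-(q[0]-q[1])[0],(q[0]-q[1])[1]))
print(s,h,ang(s),ang(h)); a=np.radians(-5); v=(h.mean(0)-s.mean(0))[:2]; print(v[0]*np.cos(a)+v[1]*np.sin(a), -v[0]*np.sin(a)+v[1]*np.cos(a))
E
```

```text
[[579.23   7.74 110.  ]
 [572.07 -71.96 110.  ]] [[617.7    4.88 100.  ]
 [610.35 -74.51 100.  ]] -5.130884856421759 -5.2914012421855725
38.46954832524919 0.6533307510127542
```

>>> {"method": "apply_moves", "body": {
  "commands": [
    [[-0.015,0.03,0,0],[-0.03,0.062,0,0],[-0.035,0.0725,-0.02,0],[-0.035,0.0725,-0.05,0],[-0.035,0.0725,-0.08,0],[-0.035,0.0725,-0.08,0]]
  ],
  "gripper": 0.0
}}

```text
t: 12.8
ee_pos: [537.7, -28.3, 320.7]
orientation: [1.269, 1.173, -1.277]
ft_force: [0.1, 0.1, 0.3]
width: 0.5
```

```bash
python3 - <<'E'
from h import *
np.set_printoptions(precision=3,suppress=True)
d=img('wrist','w7.png'); np.save('w7.npy',d,allow_pickle=True)
o=readout.get_obs();print(o['t'],o['ee_pos'],o['ft_force'],o['width'])
E
```

```text
12.85 [538.492 -28.496 322.334] [ 0.241 -0.536  0.311] 0.2703057192491401
```

View pics/w7.png

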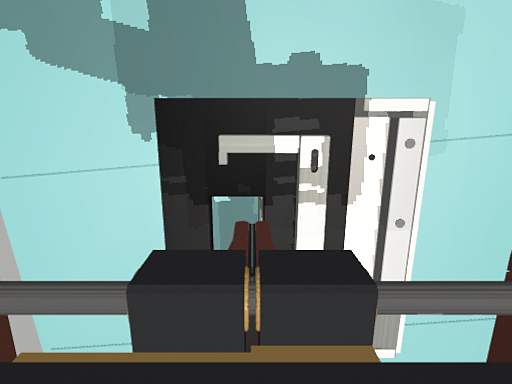

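>>> {"method": "apply_moves", "body": {
  "commands": [
    [[0,0,-0.012,0],[0,0,-0.024,0],[0,0,-0.034,0],[0,0,-0.039,0],[0,0,-0.039,0],[0,0,-0.039,0]]
  ]
}}

```text
t: 13.6
ee_pos: [539.2, -29.3, 284.9]
orientation: [1.273, 1.166, -1.273]
ft_force: [-0.1, -0.1, -0.1]
width: 0.5
```

```bash
python3 - <<'E'
from h import *
np.set_printoptions(precision=3,suppress=True)
d=img('wrist','w8.png'); np.save('w8.npy',d,allow_pickle=True)
o=readout.get_obs();print(o['t'],o['ee_pos'],o['ft_force'],o['width'])
E
```

```text
13.65 [539.25  -29.302 284.986] [ 1.017  0.526 -0.713] 0.14587475258350133
```

View pics/w8.png

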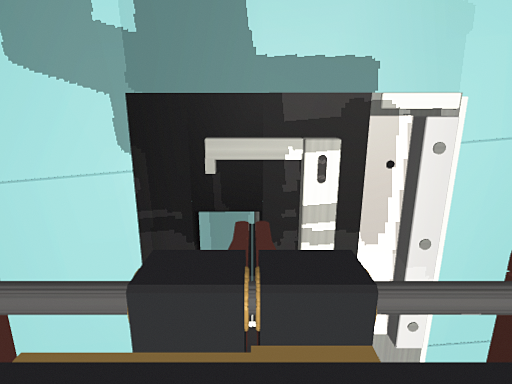

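>>> {"method": "apply_moves", "body": {
  "commands": [
    [[0.004,-0.0004,0,0],[0.009,-0.0008,0,0],[0.0125,-0.0011,0,0],[0.0155,-0.0014,0,0],[0.0185,-0.0017,0,0],[0.0215,-0.002,0,0],[0.0245,-0.0022,0,0],[0.0275,-0.0025,0,0]]
  ]
}}

```text
t: 14.65
ee_pos: [566.8, -31.8, 284.6]
orientation: [1.273, 1.167, -1.273]
ft_force: [-0.2, 0.3, -0.4]
width: 0.4
```

>>> {"method": "apply_moves", "body": {
  "commands": [
    [[0.0025,-0.0002,0,0],[0.005,-0.0005,0,0],[0.0075,-0.0007,0,0],[0.01,-0.0009,0,0],[0.0125,-0.0011,0,0],[0.014,-0.0013,0,0],[0.015,-0.0014,0,0],[0.015,-0.0014,0,0]]
  ]
}}

```text
t: 15.65
ee_pos: [581.7, -33.2, 284.7]
orientation: [1.273, 1.167, -1.273]
ft_force: [0.5, -0.3, 0.6]
width: 0.0
```

```bash
python3 - <<'E'
from h import *
np.set_printoptions(precision=3,suppress=True)
d=img('wrist','w9.png'); np.save('w9.npy',d,allow_pickle=True)
o=readout.get_obs();print(o['t'],o['ee_pos'],o['ft_force'],o['width'])
im=cv2.imread('pics/w9.png'); cv2.imwrite('pics/w9z.png',cv2.resize(im[80:260,180:450],None,fx=2.9,fy=2.9,interpolation=cv2.INTER_CUBIC))
E
```

```text
15.7 [581.647 -33.197 284.71 ] [-0.09  -0.833  0.515] 0.20996030340927396
```

View pics/w9z.png

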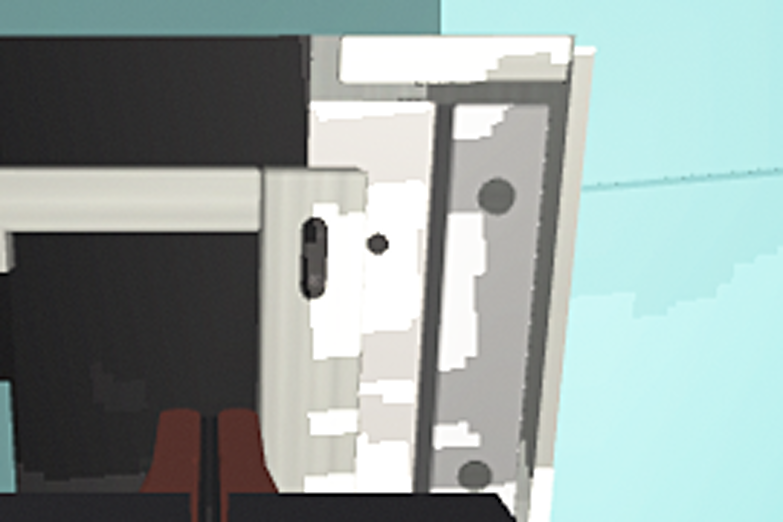

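>>> {"method": "apply_moves", "body": {
  "commands": [
    [[0.0012,-0.0001,0,0],[0.0024,-0.0002,0,0],[0.0036,-0.0003,0,0],[0.0048,-0.0004,0,0],[0.006,-0.0005,0,0],[0.0068,-0.0006,0,0],[0.0075,-0.0007,0,0],[0.008,-0.0007,0,0]]
  ]
}}

```text
t: 16.7
ee_pos: [589.6, -33.9, 284.7]
orientation: [1.273, 1.167, -1.273]
ft_force: [-2.1, 0.2, 1.7]
width: 0.5
```

```bash
python3 - <<'E'
from h import *
np.set_printoptions(precision=3,suppress=True)
d=img('wrist','w10.png'); np.save('w10.npy',d,allow_pickle=True)
o=readout.get_obs();print(o['t'],o['ee_pos'],o['ft_force'],o['width'])
im=cv2.imread('pics/w10.png'); cv2.imwrite('pics/w10z.png',cv2.resize(im[80:260,180:450],None,fx=2.9,fy=2.9,interpolation=cv2.INTER_CUBIC))
E
```

```text
16.75 [589.657 -33.902 284.686] [-1.    -0.105  0.639] 0.24792483156437992
```

View pics/w10z.png

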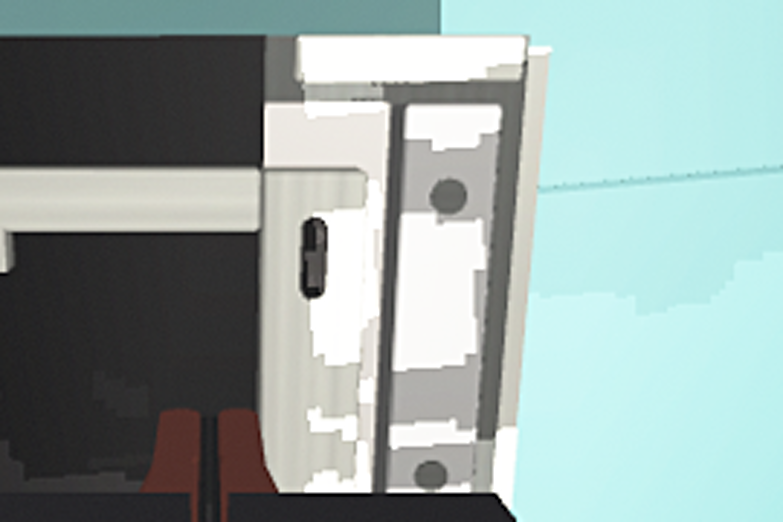

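>>> {"method": "apply_moves", "body": {
  "commands": [
    [[0.0005,-5e-05,0,0],[0.001,-0.0001,0,0],[0.0014,-0.0001,0,0],[0.0018,-0.0002,0,0],[0.0021,-0.0002,0,0],[0.0024,-0.0002,0,0],[0.0027,-0.0002,0,0],[0.003,-0.0003,0,0]]
  ]
}}

```text
t: 17.75
ee_pos: [592.6, -34.1, 284.7]
orientation: [1.273, 1.167, -1.273]
ft_force: [-0.6, 0.0, 0.3]
width: 0.5
```

>>> {"method": "apply_moves", "body": {
  "commands": [
    [[0.0001,0,0,0],[0.0003,0,0,0],[0.0005,0,0,0],[0.0005,0,0,0]]
  ]
}}

```text
t: 18.25
ee_pos: [593.1, -34.2, 284.7]
orientation: [1.273, 1.167, -1.273]
ft_force: [-1.1, -0.1, 0.7]
width: 0.6
```

```bash
cat > st.py <<'E'
import sys
from h import *
np.set_printoptions(precision=3,suppress=True)
n=sys.argv[1]
d=img('wrist',n+'.png'); np.save(n+'.npy',d,allow_pickle=True)
o=readout.get_obs();print(o['t'],o['ee_pos'],o['ft_force'],o['moment'])
im=cv2.imread('pics/'+n+'.png'); cv2.imwrite('pics/'+n+'z.png',cv2.resize(im[80:260,180:450],None,fx=2.9,fy=2.9,interpolation=cv2.INTER_CUBIC))
E
python3 st.py w11
```

```text
18.3 [593.09  -34.201 284.667] [-0.615  0.08  -0.087] [0.002 0.024 0.006]
```

View pics/w11z.png

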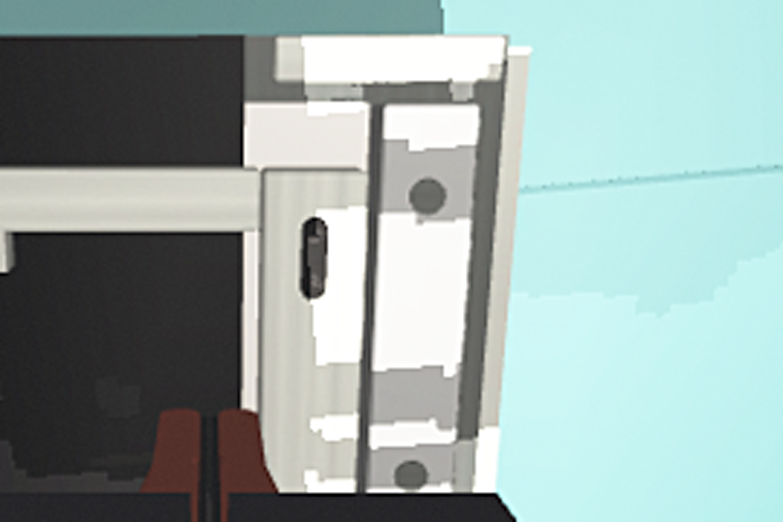

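>>> {"method": "apply_moves", "body": {
  "commands": [
    [[0.0002,0,0,0],[0.0004,0,0,0],[0.0006,0,0,0],[0.0008,-0.0001,0,0],[0.001,-0.0001,0,0],[0.001,-0.0001,0,0]]
  ]
}}

```text
t: 19.05
ee_pos: [594.1, -34.3, 284.7]
orientation: [1.273, 1.167, -1.273]
ft_force: [-0.7, 1.0, -0.0]
width: 0.4
```

>>> {"method": "apply_moves", "body": {
  "commands": [
    [[0.0002,0,0,0],[0.0004,0,0,0],[0.0006,0,0,0],[0.0006,0,0,0]]
  ]
}}

```text
t: 19.55
ee_pos: [594.5, -34.3, 284.7]
orientation: [1.273, 1.167, -1.273]
ft_force: [-3.5, 0.2, 3.2]
width: 0.3
```

>>> {"method": "apply_moves", "body": {
  "commands": [
    [[0.0001,0,0,0],[0.0002,0,0,0],[0.0002,0,0,0],[0.0002,0,0,0]]
  ]
}}

```text
t: 20.05
ee_pos: [594.6, -34.3, 284.7]
orientation: [1.273, 1.168, -1.274]
ft_force: [-4.6, -0.5, 4.1]
width: 0.2
```

```bash
python3 st.py w12; python3 -c "
from h import *
for i in range(4): viewer.get_image('wrist'); print(readout.get_obs()['ft_force'].round(2),readout.get_obs()['ee_pos'].round(2))"
```

```text
20.1 [594.538 -34.283 284.632] [-4.964 -0.974  4.202] [-0.141  0.811  0.016]
[-5.18 -0.54  4.25] [594.56 -34.3  284.64]
[-4.43 -0.07  4.03] [594.58 -34.3  284.66]
[-4.62 -0.84  4.23] [594.56 -34.29 284.66]
[-5.29 -0.64  4.18] [594.57 -34.3  284.68]
```

View pics/w12z.png

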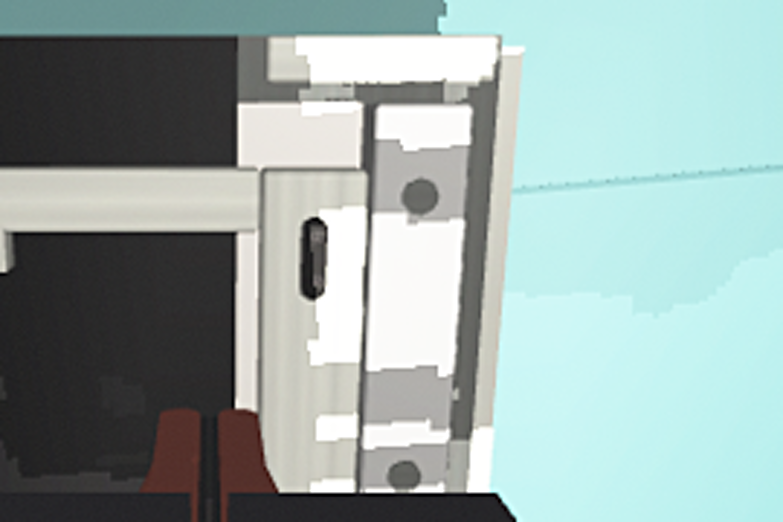

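>>> {"method": "apply_moves", "body": {
  "commands": [
    [[0.0001,0,0.0001,0],[0.0002,0,0.0002,0],[0.0002,0,0.0003,0],[0.0002,0,0.0003,0]]
  ]
}}

```text
t: 20.8
ee_pos: [594.7, -34.3, 284.7]
orientation: [1.272, 1.168, -1.274]
ft_force: [-4.6, -0.7, 1.9]
width: 0.3
```

>>> {"method": "apply_moves", "body": {
  "commands": [
    [[0.0001,0,0.0001,0],[0.0002,0,0.0002,0],[0.0003,0,0.0002,0],[0.0003,0,0.0002,0]]
  ]
}}

```text
t: 21.3
ee_pos: [594.8, -34.3, 284.7]
orientation: [1.272, 1.168, -1.275]
ft_force: [-6.3, -0.3, 1.8]
width: 0.2
```

>>> {"method": "apply_moves", "body": {
  "commands": [
    [[0.0002,0,0.0001,0],[0.0004,0,0.0002,0],[0.0006,0,0.0003,0],[0.0006,0,0.0003,0]]
  ]
}}

```text
t: 21.8
ee_pos: [595.0, -34.3, 284.7]
orientation: [1.271, 1.169, -1.276]
ft_force: [-6.4, -0.7, 0.6]
width: 0.6
```

```bash
python3 st.py w13; python3 -c "
from h import *
for i in range(4): viewer.get_image('wrist'); o=readout.get_obs();print(o['ft_force'].round(2),o['ee_pos'].round(2))"
```

```text
21.85 [594.99  -34.295 284.69 ] [-6.723 -0.599  0.686] [-0.155  1.059  0.02 ]
[-7.16 -0.38  1.19] [595.   -34.32 284.7 ]
[-6.36 -0.39  0.85] [595.   -34.27 284.69]
[-6.65 -0.59  1.36] [595.01 -34.28 284.7 ]
[-6.71 -1.71 -0.02] [595.   -34.28 284.69]
```

>>> {"method": "apply_moves", "body": {
  "commands": [
    [[0.0002,0,0,0],[0.0004,0,0,0],[0.0004,0,0,0],[0.0004,0,0,0]]
  ]
}}

```text
t: 22.55
ee_pos: [595.2, -34.3, 284.7]
orientation: [1.271, 1.17, -1.276]
ft_force: [-7.8, -0.8, 1.8]
width: 0.5
```

```bash
python3 st.py w14; python3 -c "
from h import *
for i in range(4): viewer.get_image('wrist'); o=readout.get_obs();print(o['ft_force'].round(2),o['ee_pos'].round(2),cv2.Rodrigues(o['orientation'])[0][:,0].round(4))"
```

```text
22.6 [595.136 -34.299 284.685] [-7.814 -1.13   1.964] [-0.137  1.297  0.021]
[-8.19  0.23  2.34] [595.13 -34.29 284.68] [-4.3e-03  1.0e-04 -1.0e+00]
[-8.02 -0.38  2.67] [595.16 -34.28 284.69] [-4.2e-03  1.0e-04 -1.0e+00]
[-8.9  -0.17  2.94] [595.14 -34.3  284.69] [-4.2e-03  1.0e-04 -1.0e+00]
[-7.65 -0.95  1.85] [595.16 -34.28 284.69] [-4.2e-03  1.0e-04 -1.0e+00]
```

View pics/w14z.png

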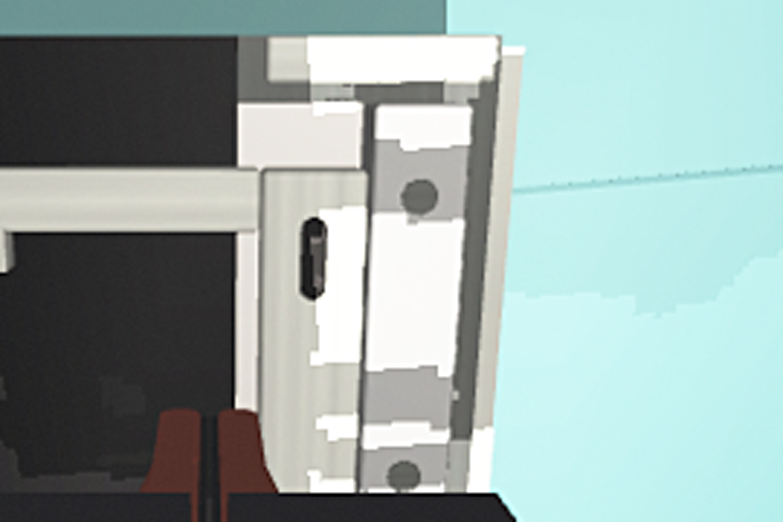

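>>> {"method": "apply_moves", "body": {
  "commands": [
    [[0.0002,0,0,0],[0.0004,0,0.0001,0],[0.0005,0,0.0001,0],[0.0005,0,0.0001,0],[0.0005,0,0.0001,0],[0.0005,0,0.0001,0]]
  ]
}}

```text
t: 23.55
ee_pos: [595.3, -34.3, 284.7]
orientation: [1.27, 1.171, -1.277]
ft_force: [-9.7, -1.1, 2.7]
width: 0.5
```

```bash
python3 st.py w15; python3 -c "
from h import *
for i in range(5): viewer.get_image('wrist'); o=readout.get_obs();print(o['ft_force'].round(2),o['ee_pos'].round(2))
for c in ('scene','top'): img(c,c+'15.png')
im=cv2.imread('pics/scene15.png'); cv2.imwrite('pics/s15z.png',cv2.resize(im[150:280,160:300],None,fx=4.2,fy=4.2,interpolation=cv2.INTER_CUBIC))
im=cv2.imread('pics/top15.png'); cv2.imwrite('pics/t15z.png',cv2.resize(im[140:260,130:390],None,fx=3,fy=3,interpolation=cv2.INTER_CUBIC))
"
```

```text
23.6 [595.333 -34.273 284.721] [-8.53  -1.274  3.631] [-0.16   1.522 -0.019]
[-8.44  0.2   3.09] [595.32 -34.3  284.69]
[-9.88 -0.21  2.72] [595.36 -34.3  284.71]
[-9.62 -0.29  3.45] [595.35 -34.29 284.69]
[-9.13 -1.04  3.81] [595.32 -34.29 284.67]
[-9.07 -0.28  2.74] [595.34 -34.28 284.7 ]
```

View pics/s15z.png

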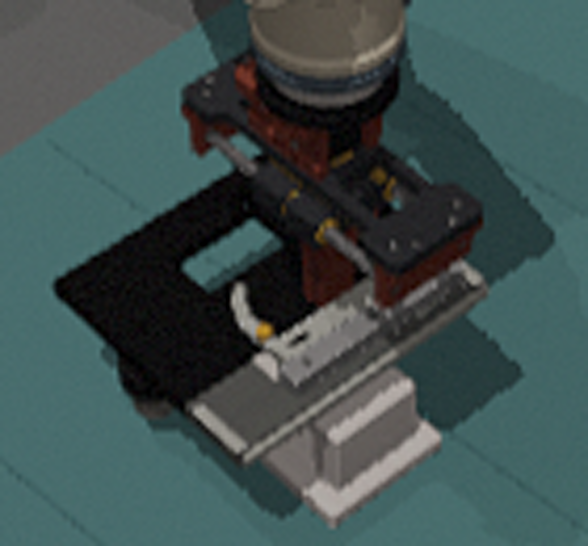

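View pics/t15z.png

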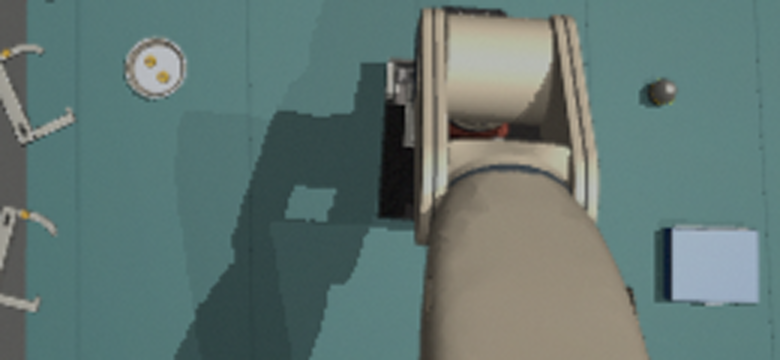

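View pics/w15.png

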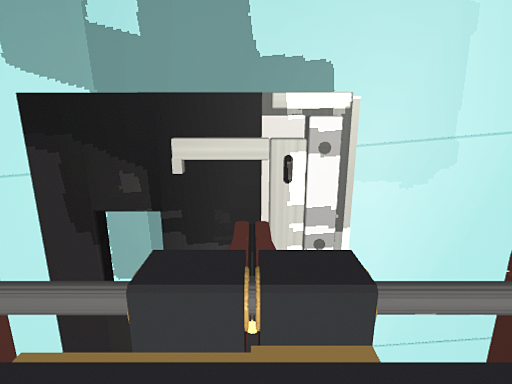

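>>> {"method": "apply_moves", "body": {
  "commands": [
    [[0.0001,0,0,0],[0.0002,0,0,0],[0.0002,0,0,0],[0.0002,0,0,0],[0.0002,0,0,0],[0.0002,0,0,0]]
  ]
}}

```text
t: 24.7
ee_pos: [595.4, -34.3, 284.7]
orientation: [1.27, 1.171, -1.277]
ft_force: [-10.4, -0.7, 4.3]
width: 0.3
```

```bash
python3 st.py w16; python3 -c "
from h import *
F=[]
for i in range(10): viewer.get_image('wrist'); F.append(readout.get_obs()['ft_force'])
print(np.mean(F,0),np.std(F,0))
d=np.load('w16.npy',allow_pickle=True).item()
s=px2w(d,[(288.3,169)],110)[0]; v=s[:2]-np.array([617.5,5.0]); a=np.radians(-5.2)
print(s, v[0]*np.cos(a)+v[1]*np.sin(a), -v[0]*np.sin(a)+v[1]*np.cos(a))
im=cv2.imread('pics/w16.png'); cv2.imwrite('pics/w16s.png',cv2.resize(im[110:250,240:340],None,fx=4.2,fy=4.2,interpolation=cv2.INTER_CUBIC))
"
```

```text
24.75 [595.423 -34.311 284.691] [-10.462  -0.452   2.901] [-0.169  1.708  0.045]
[-9.91373474 -0.66356175  3.40751418] [0.40412993 0.71326671 0.4113975 ]
[617.14137909   4.64535488 110.        ] -0.3250025621681837 -0.3856882821712307
```

View pics/w16s.png

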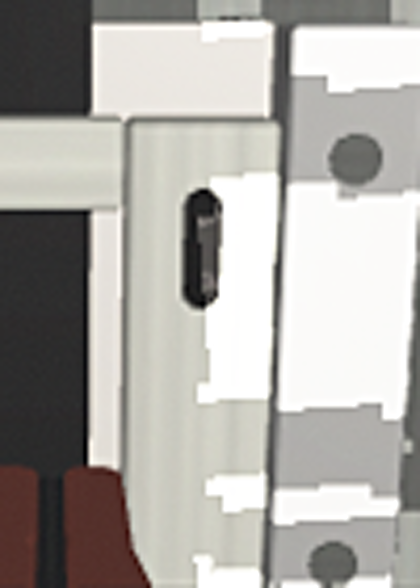

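```bash
python3 -c "
from workcell import workorder
print(workorder.close_job())"
```

```text
the job is handed in; nothing more can be done
None
```

The slide holder is on the stage with its foot bar flush against the carriage stop, and the arm is still pushing on it with about 10 N. I handed the job in at about 25 s, well inside the 69 s limit.

**What I did:** I picked up the right-most of the three holders by the middle of its bar. I laid it flat about 38 mm in front of the stop with the jaws to the front, then let go and closed the fingers. I pushed it gently back with the closed fingers at the middle of the bar's front face.

**Last checks:**
- **Push:** the mean over ten readings was 9.9 N towards the stop, steady to about 0.4 N. The tool also presses down on the bar with about 3.4 N, from friction at the fingertips.
- **Fit:** the wrist picture shows the bar parallel to the stop with no visible gap.
- **Slots:** the left slot measured within 0.4 mm of its hole. The right slot is hidden from the wrist camera by the gripper. When I laid the holder down, both slots were in line with the holes to 0.2° and 0.7 mm.
- **Access:** the fingers are clear of both slots. The gripper's body hangs about 80 mm above the stage between them, 75 mm wide, so it overhangs the inner ends of the slots but not the holes.
- **Other things:** the arm touched nothing else. The slide box, objective and screw dish are where they were.

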